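# Stand the sample containers in their spill trays

### The arm

A 6-joint arm with a two-finger parallel gripper is mounted at the origin on the work surface. World frame = base frame: x ahead of the robot, y to its left, z up, the work surface at z = 0. Lengths are in m, angles in degrees, forces in N, time in s.
With the tool pointing down it reaches from about 0.4 to 0.825 m from the base axis. Payload 7 kg.
Tool frame: the origin (TCP) lies midway between the tips of the shut fingers; the grasp point (between the pads) lies ctrl.tcp_to_grasp behind it (ctrl.tcp_to_grasp is the distance from the TCP to the grasp point, in m); z points along the fingers, y is the line along which they close (so a half turn about z gives the same grasp; the last joint's range is limited). The gripper opens to 88 mm and grips with 3 to 60 N. Pads are 19 mm wide; open, the fingers measure 130 mm over their backs; the gripper's body (78 mm by 193 mm) begins 47 mm behind the grasp point.
Start: joints at [82.798, 20.546, 0.682, 0, -70.136, -16.507], TCP at [0.271, 0.618, 0.227] pointing down, gripper open.
Joint ranges: [-176.03, 176.03], [-82.01, 121.73], [-58.28, 71.71], [-173.87, 95.51], [-174.79, -0.11], [-173.66, 173.66]. Speed limits (degrees/s): [136.94, 136.94, 172.46, 180, 180, 180].

### API

Orientations are given as [roll, pitch, yaw] about the fixed x, y, z axes, in that order (R = Rz(yaw) Ry(pitch) Rx(roll)).
In Python, from plant import ctrl, imaging, close_job gives the robot as it stands.
- The arm moves only by the shell command python3 -m crank 'ROWS'. ROWS is JSON, a list of rows, each a list of 3 entries, a list of its own where there are three numbers: the shift along the world's x, y, z in m, then the turn, a rotation vector about the world's x, y, z in degrees, then the opening, from -1 (shut) to 1 (fully open), so that 0 is half open. A call has 1 to 12 rows; each row shifts and turns the commanded pose from where the row before left it; what a row does not reach is not made up. A row lasts 1/10 s, in which the tool goes at most 50 mm and 8.59 degrees, less where a joint would pass 70% of its speed; a pose out of reach is approached as far as the arm can. A call is refused whole if a number of a shift passes 0.05 or a number of a turn 8.59, either way. A call with a gripper value outside its range is refused whole. The fingers move at their own pace and stop on an object; the grip force is fixed at half the most. Time passes only in rows, so rows that do not move let the fingers close. It gives the time, the measured TCP pose, the force, the opening and the grip force at its end, in the units of the state.
- ctrl.get_obs(): the state, without advancing time (a new reading comes with each control period).
- imaging.snapshot(name): name is "side" or "top" or "wrist"; returns (picture, depth): 400x640x3 uint8, blue, green, red; 400x640 float32, m along the optical axis (not along the pixel's ray), 0 where there is no reading.
- imaging.camera_model(name): a dict with "mtx" (3x3 intrinsics, pixels), "R" (3x3) and "t" (3): a world point X has camera coordinates R X + t. Camera axes: x right, y down, z forward; pixel columns grow to the right and rows downward; lengths in m; the calibration is good to about 2 mm. The wrist camera is an equidistant fisheye: a pixel r from the principal point sees the ray r / f radians off the axis. A picture is of the moment at which its call begins: read the wrist's pose just before it. camera_model takes no time and is no camera call; for the wrist camera it gives the pose at the moment of the call.
- close_job(): hands the job in; it is judged then, once.
The state is a dict: "clock": time; "joint_pos": joint angles; "qvel": joint speeds; "tau": joint torques, N m; "tool_pos": TCP position; "orientation": TCP orientation; "force": force on the tool from outside, world axes, zero at the start; "moment": the same for the moment, N m; "opening": finger opening in m; "gripper_force": force on a finger pad.
Only numpy, scipy, OpenCV 4.12 (cv2) and the standard library are available. Lean on these libraries where they do the work, as an engineer would, in place of code of your own. Each camera call takes 0.05 s, during which the arm holds its last target. There are 200 camera calls.

### The job

Tidy the sample bench: put each of the four white containers (small round vial, wide round jar, square bottle, oblong bottle) into the grey spill tray that has its shape and size, standing upright and flat on the tray's floor, inside the lip. Set each one down rather than dropping it, tip none over, and leave the glass beaker and the porcelain dish where they stand.

Things in the scene. Friction and masses are not known exactly. Their poses are not given: they have to be found in the camera images.
- vial: Small round sample vial: body 28 mm in diameter and 48 mm tall, cap 21 mm in diameter on top, 62 mm tall in all, about 50 g. Can be gripped across the body 36 mm above its underside. White plastic with a black screw cap, standing upright on the bench at the start. Origin: centre of its underside; z up, out of the cap.
- jar: Wide round sample jar: body 56 mm in diameter and 52 mm tall, cap 44 mm in diameter on top, 66 mm tall in all, about 120 g. Can be gripped across the body 38 mm above its underside. White plastic with a black screw cap, standing upright on the bench at the start. Origin: centre of its underside; z up, out of the cap.
- square_bottle: Square bottle: body 46 x 46 mm in plan (sides along its x and y) and 62 mm tall, cap 30 mm in diameter on a short neck, 84 mm tall in all, about 120 g. Can be gripped across two opposite sides 45 mm above its underside. White plastic with a black screw cap, standing upright on the bench at the start. Origin: centre of its underside; z up, out of the cap.
- oblong_bottle: Oblong flat bottle: body 66 mm long (along its x) by 32 mm wide (along its y) in plan and 66 mm tall, cap 24 mm in diameter on a short neck, 88 mm tall in all, about 120 g. Can be gripped across its 32 mm width 48 mm above its underside. White plastic with a black screw cap, standing upright on the bench at the start. Origin: centre of its underside; z up, out of the cap.
- vial_tray: Grey plastic spill tray, fixed to the bench: small round recess 46 mm in diameter, for the vial, floor 4 mm thick, surrounded by a lip 5 mm thick whose top is 10 mm above the bench (6 mm above the tray's floor). Origin: centre of its underside, on the bench; z up.
- jar_tray: Grey plastic spill tray, fixed to the bench: large round recess 74 mm in diameter, for the jar, floor 4 mm thick, surrounded by a lip 5 mm thick whose top is 10 mm above the bench (6 mm above the tray's floor). Origin: centre of its underside, on the bench; z up.
- square_tray: Grey plastic spill tray, fixed to the bench: square recess 64 x 64 mm (sides along its x and y), for the square bottle, floor 4 mm thick, surrounded by a lip 5 mm thick whose top is 10 mm above the bench (6 mm above the tray's floor). Origin: centre of its underside, on the bench; z up.
- oblong_tray: Grey plastic spill tray, fixed to the bench: oblong recess 84 mm (along its x) by 50 mm (along its y), for the oblong bottle; the bottle may face either way round, floor 4 mm thick, surrounded by a lip 5 mm thick whose top is 10 mm above the bench (6 mm above the tray's floor). Origin: centre of its underside, on the bench; z up.
- beaker: Bystander: empty glass beaker, 68 mm in diameter and 80 mm tall, loose. Origin: centre of its underside; z up. To be left alone.
- dish: Bystander: white porcelain dish, 90 mm in diameter and 35 mm tall, loose. Origin: centre of its underside; z up. To be left alone.
There are look-alikes about, which are no part of the job. Leave any pink look-alike of the oblong_bottle alone. What is shaped like the vial but pink is not meant.

How it is judged (in metres and radians):
At the end, for the whole second after the job is handed in: Each container stands in its own tray: centre within 14 mm of the tray's centre, underside on the tray's floor (2 to 6.5 mm above the bench), leaning less than 0.06 rad, slower than 20 mm/s (horizontal distance between vial and vial_tray below 0.014 m and z of vial in the frame of vial_tray between 0.002 and 0.0065 m and angle between each of vial, jar, square_bottle, oblong_bottle's own z axis and vertical below 0.06 rad and linear speed of each of vial, jar, square_bottle, oblong_bottle below 0.02 m/s and horizontal distance between jar and jar_tray below 0.014 m and z of jar in the frame of jar_tray between 0.002 and 0.0065 m and horizontal distance between square_bottle and square_tray below 0.014 m and z of square_bottle in the frame of square_tray between 0.002 and 0.0065 m and horizontal distance between oblong_bottle and oblong_tray below 0.014 m and z of oblong_bottle in the frame of oblong_tray between 0.002 and 0.0065 m); the robot touches nothing.
It fails at once if a container tipped over (leaning more than 40 degrees) (angle between any of vial, jar, square_bottle, oblong_bottle's own z axis and vertical above 0.7 rad).
It fails at once if a container dropped: falling or flying at over 0.6 m/s with no finger on it ((linear speed of vial above 0.6 m/s and contact force between vial and the fingers below 0.01 N) or (linear speed of jar above 0.6 m/s and contact force between jar and the fingers below 0.01 N) or (linear speed of square_bottle above 0.6 m/s and contact force between square_bottle and the fingers below 0.01 N) or (linear speed of oblong_bottle above 0.6 m/s and contact force between oblong_bottle and the fingers below 0.01 N)).
It fails at once if the beaker or the dish pushed more than 25 mm from its place (distance of any of beaker, dish from where it was at the start of the episode above 0.025 m).
It also fails if it takes over 120 s, if anything falls off the work surface, if the arm or the gripper's body presses on something with over 40 N, if the wrist force passes 120 N, or if a joint passes its speed limit or range.

## Working session

There is one attempt and no reset: what is moved stays moved. The work goes in short steps, Python scripts to look and compute and a shell command to move; the robot and the scene stay as the last step left them, time stands still between calls to the robot, and variables do not carry over. Pictures are saved under pics/ and viewed, at most 14 in all, crops included, and the job is handed in when it is done.

```bash
mkdir -p pics; ls; python3 - <<'E'
from plant import ctrl, imaging
import cv2,numpy as np
print(ctrl.get_obs(), ctrl.tcp_to_grasp)
for n in("top","side"):
    p,d=imaging.snapshot(n); cv2.imwrite(f"pics/{n}0.png",p); np.save(f"{n}0.npy",d)
    print(n,imaging.camera_model(n))
E
```

```text
pics
{'clock': 0.0, 'joint_pos': array([ 8.27978223e+01,  2.05898763e+01,  6.33190283e-01, -2.31442865e-02,
       -7.01361915e+01, -1.65068703e+01]), 'qvel': array([-0.05983748, -0.07497624, -0.06056286, -0.00831146,  0.01140292,
       -0.11734554]), 'tau': array([-1.33876292e-03, -5.82723141e+01,  2.93048537e+01,  6.99690789e+00,
        6.72890237e-03, -1.82873127e-04]), 'tool_pos': array([0.27122037, 0.61755986, 0.22562635]), 'orientation': array([ 1.79904768e+02, -5.53183013e-03, -2.37169251e+01]), 'force': array([ 0.04683329, -0.2888233 ,  0.06852108]), 'moment': array([ 0.00059955, -0.00429012,  0.076633  ]), 'gripper_force': 0.0, 'opening': 0.08789362310033616} 0.0188
top {'mtx': array([[455.63928409,   0.        , 324.99413842],
       [  0.        , 455.63928409, 195.16981945],
       [  0.        ,   0.        ,   1.        ]]), 'R': array([[ 0.01248895, -0.99986821,  0.01037286],
       [-0.99323279, -0.01360265, -0.11534117],
       [ 0.11546706, -0.00886217, -0.99327178]]), 't': array([-0.02121372,  0.52896449,  1.36027673])}
side {'mtx': array([[390.84516001,   0.        , 324.76867415],
       [  0.        , 390.84516001, 199.28496841],
       [  0.        ,   0.        ,   1.        ]]), 'R': array([[ 0.99124924, -0.13170658,  0.00884948],
       [-0.07453665, -0.61378567, -0.78594621],
       [ 0.10894598,  0.77840897, -0.61823155]]), 't': array([-0.51332845,  0.05194342,  0.99362851])}
```

View pics/top0.png

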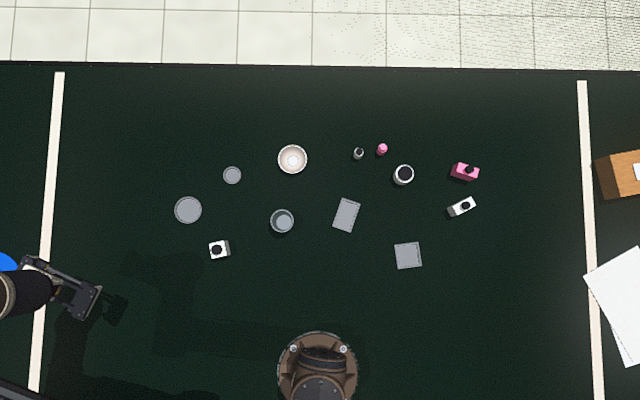

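View pics/side0.png

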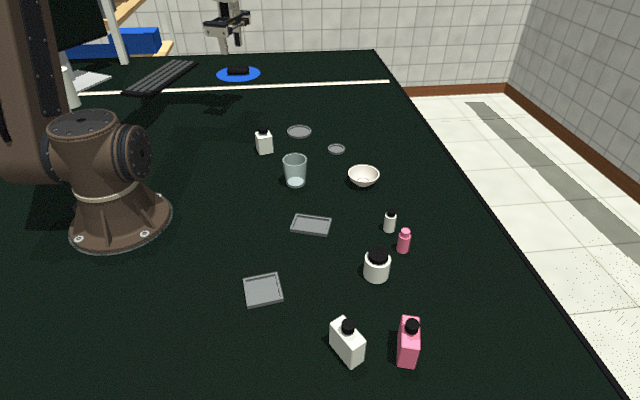

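The top view shows the trays at (188,210) jar, (232,175) vial, (346,215) oblong and (408,255) square. The containers are at (219,249) square, (359,153) vial, (404,174) jar and (461,206) oblong. The pink look-alikes are at (382,149) and (465,171), the dish at (292,159) and the beaker at (282,221). I'll enlarge this for finer readings.

```bash
python3 - <<'E'
import cv2
p=cv2.imread("pics/top0.png")
for n,x in(("L",165),("R",325)):
    c=cv2.resize(p[140:273,x:x+160],None,fx=4.5,fy=4.5,interpolation=cv2.INTER_CUBIC)
    for k in range(0,160,20): cv2.putText(c,str(x+k),(int(k*4.5),10),0,.35,(0,255,255)); cv2.line(c,(int(k*4.5),12),(int(k*4.5),18),(0,255,255))
    for k in range(0,133,20): cv2.putText(c,str(140+k),(0,int(k*4.5)+4),0,.35,(0,255,255))
    cv2.imwrite(f"pics/top0{n}.png",c)
E
```

```text
(no output)
```

View pics/top0L.png

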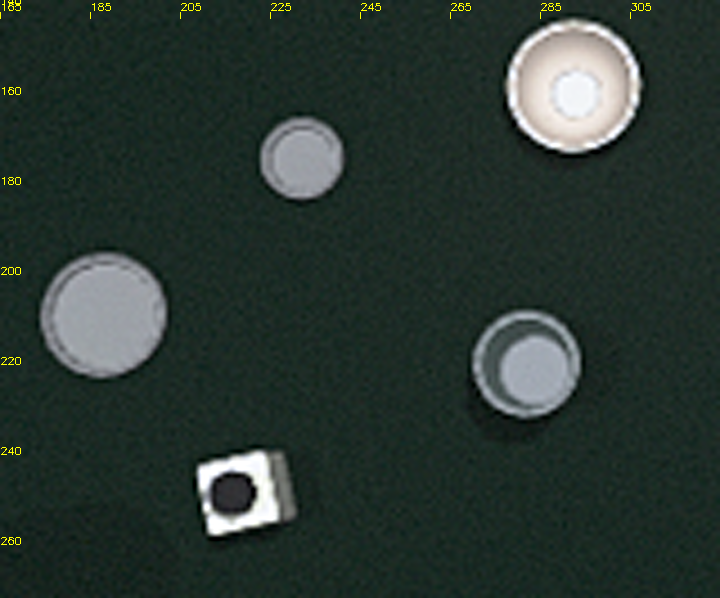

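View pics/top0R.png

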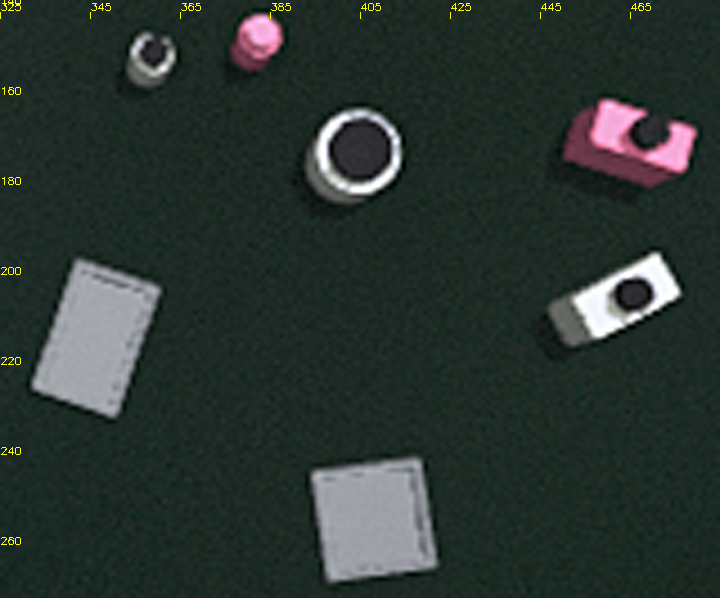

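The crops give cap, corner and rim pixels. I'll convert them at known heights and check them against the given sizes.

```bash
cat > h.py <<'E'
import numpy as np
from plant import imaging
def ray(n,uv,z):
    m=imaging.camera_model(n);K,R,t=m["mtx"],m["R"],m["t"]
    d=R.T@np.linalg.solve(K,[*uv,1]);c=-R.T@t
    return c+d*(z-c[2])/d[2]
E
python3 - <<'E'
from h import *
def c(o,pts,z): return np.array([ray("top",(o+x/4.5-.4,140+y/4.5-.4),z) for x,y in pts])
L,R=165,325
def box(n,o,p,z):
    q=c(o,p,z); e=q[[1,2,3,0]]-q
    print(n,q.mean(0).round(4),"sides",np.linalg.norm(e,axis=1).round(4),"ang",np.degrees(np.arctan2(e[:,1],e[:,0])).round(1))
for n,o,p,z in [("jartray",L,(104,315),.01),("vialtray",L,(302,158),.01),("sqcap",L,(232,493),.084),("dish",L,(574,86),.035),("beaker",L,(527,363),.08),
 ("vial",R,(154,49),.062),("pinkvial",R,(261,37),.062),("jar",R,(361,149),.066),("obcap",R,(634,293),.088),("pinkob",R,(650,131),.088)]:
    q=c(o,[p],z)[0]; print(n,q.round(4),np.hypot(*q[:2]).round(3))
box("sq",L,[(197,465),(268,451),(282,520),(210,536)],.062)
box("ob",R,[(657,252),(682,293),(599,338),(574,299)],.066)
box("obtray",R,[(78,259),(161,289),(117,416),(32,388)],.01)
box("sqtray",R,[(311,470),(420,457),(437,566),(328,582)],.01)
E
```

```text
jartray [0.4811 0.4075 0.01  ] 0.63
vialtray [0.5916 0.2763 0.01  ] 0.653
sqcap [0.3617 0.2986 0.084 ] 0.469
dish [0.64  0.088 0.035] 0.646
beaker [0.4479 0.1117 0.08  ] 0.462
vial [ 0.6628 -0.1145  0.062 ] 0.673
pinkvial [ 0.6721 -0.1864  0.062 ] 0.697
jar [ 0.5961 -0.2524  0.066 ] 0.647
obcap [ 0.5    -0.4256  0.088 ] 0.657
pinkob [ 0.6071 -0.4386  0.088 ] 0.749
sq [0.3617 0.2988 0.062 ] sides [0.0469 0.0459 0.0476 0.047 ] ang [ -78.1 -166.4  103.2   12.7]
ob [ 0.5006 -0.4286  0.066 ] sides [0.0314 0.0636 0.0302 0.0644] ang [-149.5  118.8   32.   -60.1]
obtray [ 0.472  -0.0805  0.01  ] sides [0.0606 0.0924 0.0611 0.0943] ang [-109.2  161.2   72.5  -19. ]
sqtray [ 0.3514 -0.2697  0.01  ] sides [0.0751 0.0742 0.075  0.0761] ang [ -82.5 -171.7   98.9    8.4]
```

Every size matches to within 2 mm and all points are in reach. I'll start with the square bottle: go above it, at yaw 12.5.

```bash
python3 -m crank '[[[0.0113,-0.04,0],[0,0,4.5],1],[[0.0113,-0.04,0],[0,0,4.5],1],[[0.0113,-0.04,0],[0,0,4.5],1],[[0.0113,-0.04,0],[0,0,4.5],1],[[0.0113,-0.04,0],[0,0,4.5],1],[[0.0113,-0.04,0],[0,0,4.5],1],[[0.0113,-0.04,0],[0,0,4.5],1],[[0.0113,-0.04,0],[0,0,4.5],1],[[0,0,0],[0,0,0],1],[[0,0,0],[0,0,0],1]]'
python3 - <<'E'
from plant import ctrl, imaging
import cv2
o=ctrl.get_obs();print(o["tool_pos"],o["orientation"],o["joint_pos"])
m=imaging.camera_model("wrist");print(m)
p,d=imaging.snapshot("wrist"); cv2.imwrite("pics/w1.png",p)
E
```

```text
clock: 1.1
tool_pos: [0.362, 0.2972, 0.2268]
orientation: [-180.0, -0.0, 12.2]
force: [-0.8, 0.0, 0.2]
opening: 0.0875
gripper_force: 0.0
[0.36204661 0.29723309 0.22676905] [-1.79966951e+02 -1.97565999e-02  1.21689708e+01] [ 6.35512771e+01  6.46382779e-01 -2.43002488e+01 -5.72606387e-03
 -6.50152159e+01  3.86201162e+01]
{'mtx': array([[309.70691629,   0.        , 319.65995672],
       [  0.        , 309.70691629, 198.22658854],
       [  0.        ,   0.        ,   1.        ]]), 'R': array([[ 2.11300775e-01, -9.77421041e-01,  3.01273613e-04],
       [-9.34231461e-01, -2.01873336e-01,  2.94038660e-01],
       [-2.87338754e-01, -6.24120562e-02, -9.55793480e-01]]), 't': array([0.21330046, 0.36053832, 0.51203934])}
```

View pics/w1.png

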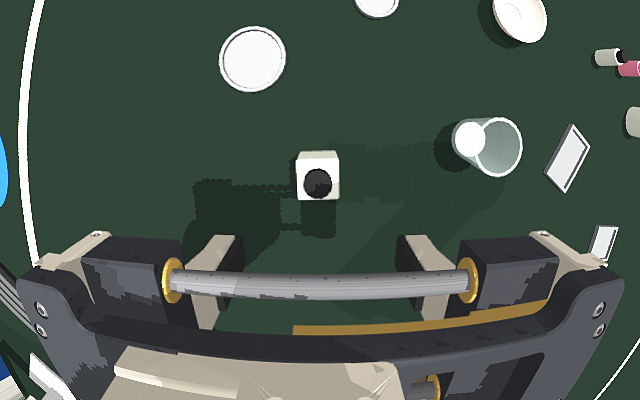

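The square bottle is centred between the fingers with its cap at (317,183), and its sides are parallel to the pads. Descend 0.2 m and grip.

```bash
python3 -m crank '[[[0,0.0015,-0.035],[0,0,0.3],1],[[0,0,-0.035],[0,0,0],1],[[0,0,-0.035],[0,0,0],1],[[0,0,-0.035],[0,0,0],1],[[0,0,-0.035],[0,0,0],1],[[0,0,-0.025],[0,0,0],1],[[0,0,0],[0,0,0],1],[[0,0,0],[0,0,0],-1],[[0,0,0],[0,0,0],-1],[[0,0,0],[0,0,0],-1],[[0,0,0],[0,0,0],-1],[[0,0,0],[0,0,0],-1]]'; python3 -m crank '[[[0,0,0],[0,0,0],-1],[[0,0,0],[0,0,0],-1],[[0,0,0.01],[0,0,0],-1],[[0,0,0.03],[0,0,0],-1],[[0,0,0.04],[0,0,0],-1],[[0,0,0.04],[0,0,0],-1],[[0,0,0.03],[0,0,0],-1],[[0,0,0],[0,0,0],-1]]'
```

```text
clock: 2.35
tool_pos: [0.362, 0.2999, 0.0273]
orientation: [-179.9, -0.1, 12.6]
force: [0.1, -0.8, 0.6]
opening: 0.0532
gripper_force: 0.0
clock: 3.15
tool_pos: [0.3633, 0.3015, 0.1815]
orientation: [-179.7, -0.3, 12.6]
force: [0.1, 0.8, -1.0]
opening: 0.0461
gripper_force: 29.8
```

```bash
python3 -m crank '[[[0.0275,-0.03,0],[0,0,0],-1],[[0.0275,-0.03,0],[0,0,0],-1],[[0.0275,-0.03,0],[0,0,0],-1],[[0.0275,-0.03,0],[0,0,0],-1],[[0.0275,-0.03,0],[0,0,0],-1],[[0,-0.04,0],[0,0,0],-1],[[0,-0.04,0],[0,0,0],-1],[[0,-0.04,0],[0,0,0],-1],[[0,-0.04,0],[0,0,0],-1],[[0,-0.04,0],[0,0,0],-1],[[0,-0.04,0],[0,0,0],-1],[[0,0,0],[0,0,0],-1]]'; python3 -m crank '[[[-0.0248,-0.03,0],[0,0,-0.7],-1],[[-0.0248,-0.03,0],[0,0,-0.7],-1],[[-0.0248,-0.03,0],[0,0,-0.7],-1],[[-0.0248,-0.03,0],[0,0,-0.7],-1],[[-0.0248,-0.03,0],[0,0,-0.7],-1],[[-0.0248,-0.03,0],[0,0,-0.7],-1],[[0,0,0],[0,0,0],-1],[[0,0,0],[0,0,0],-1],[[0,0,0],[0,0,0],-1]]'
```

```text
clock: 4.35
tool_pos: [0.498, -0.0941, 0.1759]
orientation: [180.0, 0.1, 12.4]
force: [0.4, 0.7, -1.5]
opening: 0.046
gripper_force: 29.8
clock: 5.25
tool_pos: [0.3508, -0.27, 0.1765]
orientation: [-180.0, 0.0, 8.4]
force: [0.2, -0.2, -1.1]
opening: 0.046
gripper_force: 29.8
```

```bash
python3 -m crank '[[[0,0,-0.035],[0,0,0],-1],[[0,0,-0.035],[0,0,0],-1],[[0,0,-0.035],[0,0,0],-1],[[0,0,-0.025],[0,0,0],-1],[[0,0,-0.01],[0,0,0],-1],[[0,0,-0.005],[0,0,0],-1],[[0,0,0],[0,0,0],-1],[[0,0,0],[0,0,0],-1],[[0,0,0],[0,0,0],-1]]'
```

```text
clock: 6.15
tool_pos: [0.3514, -0.2706, 0.0324]
orientation: [180.0, -0.1, 8.4]
force: [-0.5, -0.6, -0.7]
opening: 0.0454
gripper_force: 29.9
```

```bash
python3 - <<'E'
from plant import imaging
import cv2
p,d=imaging.snapshot("side"); cv2.imwrite("pics/s2.png",cv2.resize(p[240:340,210:330],None,fx=5,fy=5,interpolation=2))
E
```

```text
(no output)
```

View pics/s2.png

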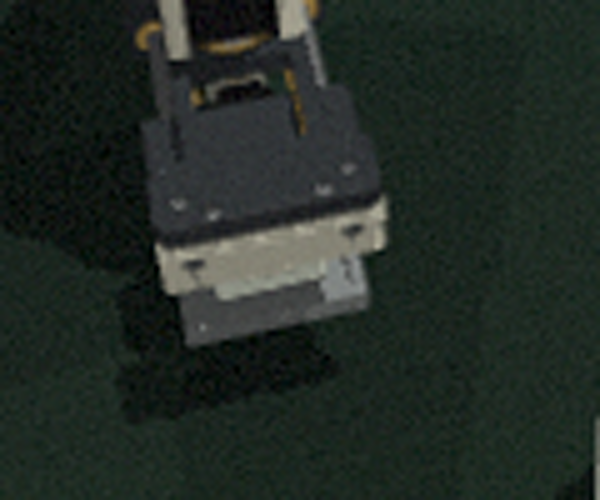

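The gripper hides the bottle here; only a corner of the tray shows at (345,280). I'll lower 1 mm at a time and feel for contact.

```bash
python3 -m crank '[[[0,0,-0.001],[0,0,0],-1],[[0,0,0],[0,0,0],-1]]';python3 -m crank '[[[0,0,-0.001],[0,0,0],-1],[[0,0,0],[0,0,0],-1]]'
```

```text
clock: 6.4
tool_pos: [0.3509, -0.2706, 0.0309]
orientation: [180.0, -0.1, 8.4]
force: [0.8, 1.2, 0.8]
opening: 0.0459
gripper_force: 29.9
clock: 6.6
tool_pos: [0.351, -0.2706, 0.0308]
orientation: [180.0, -0.0, 8.4]
force: [-4.2, 5.4, 17.6]
opening: 0.0456
gripper_force: 29.9
```

Contact at the expected height. Release, lift, and go to the oblong bottle.

```bash
python3 -m crank '[[[0,0,0],[0,0,0],0.6],[[0,0,0],[0,0,0],0.6],[[0,0,0],[0,0,0],0.6],[[0,0,0],[0,0,0],0.6],[[0,0,0.02],[0,0,0],0.6],[[0,0,0.04],[0,0,0],0.6],[[0,0,0.04],[0,0,0],0.6],[[0,0,0.04],[0,0,0],0.6],[[0,0,0.03],[0,0,0],0.6]]'; python3 -m crank '[[[0.0187,-0.0195,0],[0,0,-8.55],0.4],[[0.0187,-0.0195,0],[0,0,-8.55],0.4],[[0.0187,-0.0195,0],[0,0,-8.55],0.4],[[0.0187,-0.0195,0],[0,0,-8.55],0.4],[[0.0187,-0.0195,0],[0,0,-8.55],0.4],[[0.0187,-0.0195,0],[0,0,-8.55],0.4],[[0.0187,-0.0195,0],[0,0,-8.55],0.4],[[0.0187,-0.0195,0],[0,0,-8.55],0.4],[[0,0,0],[0,0,0],0.4],[[0,0,0],[0,0,0],0.4]]'
python3 - <<'E'
from plant import ctrl, imaging
import cv2
p,d=imaging.snapshot("wrist"); cv2.imwrite("pics/w3.png",p)
p,d=imaging.snapshot("side"); cv2.imwrite("pics/s3.png",p)
E
```

```text
clock: 7.5
tool_pos: [0.3508, -0.2707, 0.2021]
orientation: [179.9, -0.1, 8.4]
force: [1.6, -0.4, -0.2]
opening: 0.0703
gripper_force: 0.0
clock: 8.5
tool_pos: [0.4998, -0.4265, 0.1983]
orientation: [179.9, 0.1, -59.9]
force: [-0.1, -0.0, -0.3]
opening: 0.0614
gripper_force: 0.0
```

View pics/w3.png

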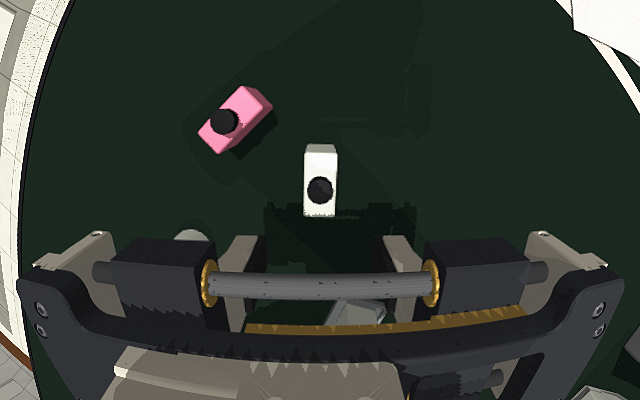

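View pics/s3.png

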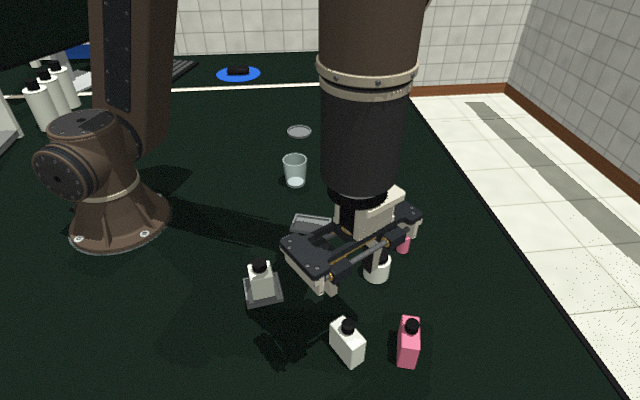

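The square bottle stands in its tray (side view, 262,283). The oblong bottle is centred between the fingers (cap at 320,190), with the pink one well clear at (235,120). Descend and grip.

```bash
python3 -m crank '[[[0,0,-0.035],[0,0,0],0.4],[[0,0,-0.035],[0,0,0],0.4],[[0,0,-0.035],[0,0,0],0.4],[[0,0,-0.034],[0,0,0],0.4],[[0,0,-0.02],[0,0,0],0.4],[[0,0,-0.01],[0,0,0],0.4],[[0,0,0],[0,0,0],0.4],[[0,0,0],[0,0,0],-1],[[0,0,0],[0,0,0],-1],[[0,0,0],[0,0,0],-1],[[0,0,0],[0,0,0],-1],[[0,0,0],[0,0,0],-1]]'; python3 -m crank '[[[0,0,0],[0,0,0],-1],[[0,0,0],[0,0,0],-1],[[0,0,0.01],[0,0,0],-1],[[0,0,0.03],[0,0,0],-1],[[0,0,0.04],[0,0,0],-1],[[0,0,0.04],[0,0,0],-1],[[0,0,0.03],[0,0,0],-1],[[0,0,0],[0,0,0],-1],[[0,0,0],[0,0,0],-1]]'
```

```text
clock: 9.8
tool_pos: [0.5005, -0.4267, 0.0313]
orientation: [-180.0, -0.1, -60.0]
force: [-0.8, 0.4, 4.2]
opening: 0.0322
gripper_force: 29.7
clock: 10.7
tool_pos: [0.5002, -0.4264, 0.1815]
orientation: [-179.9, -0.1, -60.0]
force: [-0.0, 0.3, -2.3]
opening: 0.0321
gripper_force: 29.7
```

```bash
python3 -m crank '[[[-0.0031,0.0384,0],[0,0,4.6],-1],[[-0.0031,0.0384,0],[0,0,4.6],-1],[[-0.0031,0.0384,0],[0,0,4.6],-1],[[-0.0031,0.0384,0],[0,0,4.6],-1],[[-0.0031,0.0384,0],[0,0,4.6],-1],[[-0.0031,0.0384,0],[0,0,4.6],-1],[[-0.0031,0.0384,0],[0,0,4.6],-1],[[-0.0031,0.0384,0],[0,0,4.6],-1],[[-0.0031,0.0384,0],[0,0,4.6],-1],[[0,0,0],[0,0,0],-1],[[0,0,0],[0,0,0],-1],[[0,0,0],[0,0,0],-1]]'; python3 - <<'E'
from plant import ctrl, imaging
import cv2
p,d=imaging.snapshot("wrist"); cv2.imwrite("pics/w4.png",p)
E
```

```text
clock: 11.9
tool_pos: [0.4718, -0.0813, 0.1799]
orientation: [180.0, 0.1, -18.7]
force: [-0.9, -0.4, -1.1]
opening: 0.0319
gripper_force: 29.7
```

View pics/w4.png

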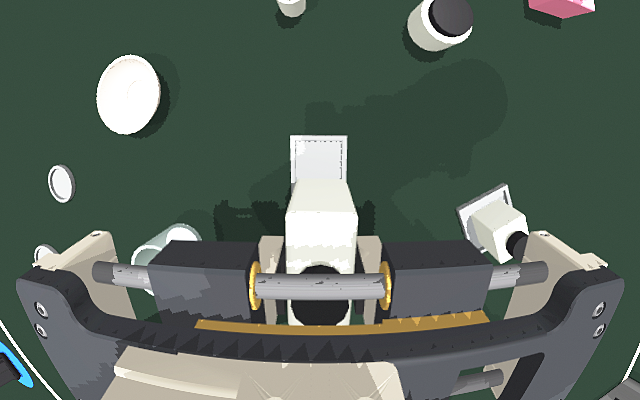

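The held bottle (about 320,230) is lined up with its tray, whose far edge is at (319,140), and the two are parallel. Lower it.

```bash
python3 -m crank '[[[0,0.0007,-0.035],[0,0,0],-1],[[0,0,-0.035],[0,0,0],-1],[[0,0,-0.035],[0,0,0],-1],[[0,0,-0.025],[0,0,0],-1],[[0,0,-0.01],[0,0,0],-1],[[0,0,-0.004],[0,0,0],-1],[[0,0,0],[0,0,0],-1],[[0,0,-0.001],[0,0,0],-1],[[0,0,0],[0,0,0],-1]]';python3 -m crank '[[[0,0,-0.001],[0,0,0],-1],[[0,0,0],[0,0,0],-1]]'
```

```text
clock: 12.85
tool_pos: [0.473, -0.0801, 0.0366]
orientation: [-179.9, -0.1, -18.6]
force: [-0.7, -0.1, -1.6]
opening: 0.0318
gripper_force: 29.7
clock: 13.05
tool_pos: [0.4729, -0.0801, 0.0353]
orientation: [-180.0, -0.1, -18.6]
force: [0.3, -0.1, 3.3]
opening: 0.0318
gripper_force: 29.7
```

```bash
python3 -m crank '[[[0,0,-0.0005],[0,0,0],-1],[[0,0,0],[0,0,0],0.3],[[0,0,0],[0,0,0],0.3],[[0,0,0],[0,0,0],0.3],[[0,0,0],[0,0,0],0.3],[[0,0,0.02],[0,0,0],0.3],[[0,0,0.04],[0,0,0],0.3],[[0,0,0.04],[0,0,0],0.3],[[0,0,0.04],[0,0,0],0.3],[[0,0,0.025],[0,0,0],0.3]]'; python3 -m crank '[[[0.0211,-0.0038,0],[0,0,-7.9],0.3],[[0.0211,-0.0038,0],[0,0,-7.9],0.3],[[0.0211,-0.0038,0],[0,0,-7.9],0.3],[[0.0211,-0.0038,0],[0,0,-7.9],0.3],[[0.0211,-0.0038,0],[0,0,-7.9],0.3],[[0.0211,-0.0038,0],[0,0,-7.9],0.3],[[0.0211,-0.0038,0],[0,0,-7.9],0.3],[[0.0211,-0.0038,0],[0,0,-7.9],0.3],[[0.0211,-0.0038,0],[0,0,-7.9],0.3],[[0,0,0],[0,0,0],0.3],[[0,0,0],[0,0,0],0.3]]'; python3 - <<'E'
from plant import ctrl, imaging
import cv2
p,d=imaging.snapshot("wrist"); cv2.imwrite("pics/w5.png",p)
E
```

```text
clock: 14.05
tool_pos: [0.473, -0.0802, 0.2022]
orientation: [-179.9, -0.2, -18.6]
force: [-0.2, 0.6, -0.2]
opening: 0.0568
gripper_force: 0.0
clock: 15.15
tool_pos: [0.6618, -0.1145, 0.198]
orientation: [179.9, 0.0, -89.6]
force: [0.2, 0.4, 0.8]
opening: 0.0572
gripper_force: 0.0
```

View pics/w5.png

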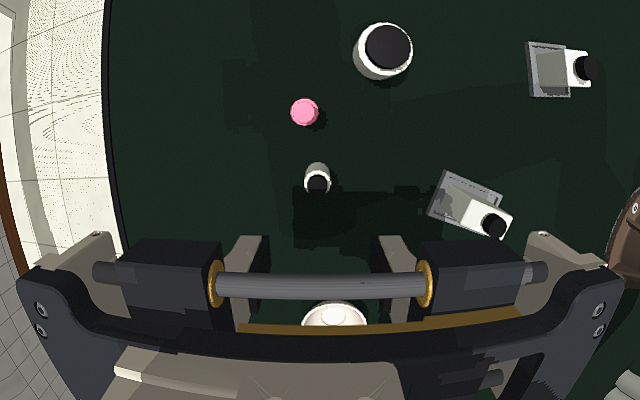

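The vial is centred (cap at 317,182), the pink one is behind it at (305,112), and the oblong bottle stands in its tray. Descend and grip.

```bash
python3 -m crank '[[[0.001,0,-0.035],[0,0,0],0.3],[[0,0,-0.035],[0,0,0],0.3],[[0,0,-0.035],[0,0,0],0.3],[[0,0,-0.035],[0,0,0],0.3],[[0,0,-0.025],[0,0,0],0.3],[[0,0,-0.015],[0,0,0],0.3],[[0,0,0],[0,0,0],0.3],[[0,0,0],[0,0,0],-1],[[0,0,0],[0,0,0],-1],[[0,0,0],[0,0,0],-1],[[0,0,0],[0,0,0],-1],[[0,0,0],[0,0,0],-1]]'; python3 -m crank '[[[0,0,0],[0,0,0],-1],[[0,0,0],[0,0,0],-1],[[0,0,0.01],[0,0,0],-1],[[0,0,0.03],[0,0,0],-1],[[0,0,0.04],[0,0,0],-1],[[0,0,0.04],[0,0,0],-1],[[0,0,0.03],[0,0,0],-1],[[0,0,0],[0,0,0],-1],[[0,0,0],[0,0,0],-1]]'
```

```text
clock: 16.4
tool_pos: [0.6636, -0.1144, 0.02]
orientation: [-179.9, 0.0, -89.7]
force: [-0.8, -0.3, 3.6]
opening: 0.0272
gripper_force: 30.0
clock: 17.3
tool_pos: [0.6632, -0.1143, 0.1701]
orientation: [-179.9, 0.0, -89.7]
force: [-0.1, -0.4, -1.0]
opening: 0.0271
gripper_force: 30.0
```

```bash
python3 -m crank '[[[-0.0072,0.0391,0],[0,0,0],-1],[[-0.0072,0.0391,0],[0,0,0],-1],[[-0.0072,0.0391,0],[0,0,0],-1],[[-0.0072,0.0391,0],[0,0,0],-1],[[-0.0072,0.0391,0],[0,0,0],-1],[[-0.0072,0.0391,0],[0,0,0],-1],[[-0.0072,0.0391,0],[0,0,0],-1],[[-0.0072,0.0391,0],[0,0,0],-1],[[-0.0072,0.0391,0],[0,0,0],-1],[[-0.0072,0.0391,0],[0,0,0],-1],[[0,0,0],[0,0,0],-1],[[0,0,0],[0,0,0],-1]]';  python3 -m crank '[[[0,0,-0.035],[0,0,0],-1],[[0,0,-0.035],[0,0,0],-1],[[0,0,-0.035],[0,0,0],-1],[[0,0,-0.02],[0,0,0],-1],[[0,0,0],[0,0,0],-1],[[0,0,0],[0,0,0],-1]]'
```

```text
clock: 18.5
tool_pos: [0.59, 0.2771, 0.1673]
orientation: [179.9, -0.1, -89.6]
force: [0.0, 0.2, 0.0]
opening: 0.0269
gripper_force: 30.0
clock: 19.1
tool_pos: [0.5914, 0.2756, 0.044]
orientation: [180.0, -0.1, -89.8]
force: [0.3, 0.3, 0.4]
opening: 0.0273
gripper_force: 30.0
```

```bash
python3 -m crank '[[[0,0,-0.01],[0,0,0],-1],[[0,0,-0.008],[0,0,0],-1],[[0,0,0],[0,0,0],-1],[[0,0,-0.001],[0,0,0],-1],[[0,0,0],[0,0,0],-1]]';python3 -m crank '[[[0,0,-0.001],[0,0,0],-1],[[0,0,0],[0,0,0],-1]]'
```

```text
clock: 19.6
tool_pos: [0.5912, 0.2768, 0.0254]
orientation: [-180.0, 0.0, -89.7]
force: [-0.8, -0.6, -0.2]
opening: 0.0274
gripper_force: 30.0
clock: 19.8
tool_pos: [0.5911, 0.2767, 0.0242]
orientation: [-180.0, 0.0, -89.7]
force: [0.4, 0.4, -1.4]
opening: 0.0272
gripper_force: 30.0
```

```bash
python3 -m crank '[[[0,0,-0.0007],[0,0,0],-1],[[0,0,0],[0,0,0],-1],[[0,0,0],[0,0,0],-1]]'
```

```text
clock: 20.1
tool_pos: [0.5913, 0.2767, 0.024]
orientation: [-180.0, 0.0, -89.7]
force: [-2.6, -0.9, 5.8]
opening: 0.0273
gripper_force: 30.0
```

```bash
python3 -m crank '[[[0,0,0],[0,0,0],0.3],[[0,0,0],[0,0,0],0.3],[[0,0,0],[0,0,0],0.3],[[0,0,0],[0,0,0],0.3],[[0,0,0.02],[0,0,0],0.3],[[0,0,0.04],[0,0,0],0.3],[[0,0,0.04],[0,0,0],0.3],[[0,0,0.04],[0,0,0],0.3],[[0,0,0.036],[0,0,0],0.3]]'; python3 -m crank '[[[0.0004,-0.044,0],[0,0,0],1],[[0.0004,-0.044,0],[0,0,0],1],[[0.0004,-0.044,0],[0,0,0],1],[[0.0004,-0.044,0],[0,0,0],1],[[0.0004,-0.044,0],[0,0,0],1],[[0.0004,-0.044,0],[0,0,0],1],[[0.0004,-0.044,0],[0,0,0],1],[[0.0004,-0.044,0],[0,0,0],1],[[0.0004,-0.044,0],[0,0,0],1],[[0.0004,-0.044,0],[0,0,0],1],[[0.0004,-0.044,0],[0,0,0],1],[[0.0004,-0.044,0],[0,0,0],1]]'; python3 -m crank '[[[0,0,0],[0,0,0],1],[[0,0,0],[0,0,0],1]]'; python3 - <<'E'
from plant import ctrl, imaging
import cv2
p,d=imaging.snapshot("wrist"); cv2.imwrite("pics/w6.png",p)
p,d=imaging.snapshot("top"); cv2.imwrite("pics/t6.png",p)
E
```

```text
clock: 21.0
tool_pos: [0.5912, 0.2766, 0.2015]
orientation: [-180.0, 0.0, -89.7]
force: [0.1, 1.1, -0.2]
opening: 0.0572
gripper_force: 0.0
clock: 22.2
tool_pos: [0.5957, -0.2532, 0.1993]
orientation: [-180.0, 0.0, -89.7]
force: [2.0, 0.4, 0.1]
opening: 0.0876
gripper_force: 0.0
clock: 22.4
tool_pos: [0.5954, -0.2526, 0.1988]
orientation: [180.0, 0.0, -89.9]
force: [-0.8, 0.8, 0.0]
opening: 0.0878
gripper_force: 0.0
```

View pics/w6.png

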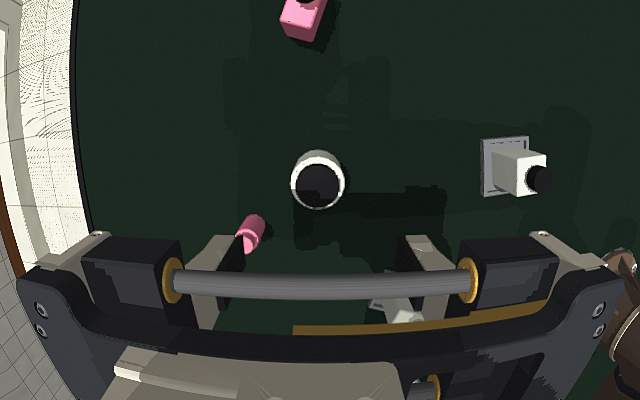

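The jar is centred (cap at 318,183), and the pink vial lies outside the finger's path. Descend and grip.

```bash
python3 -m crank '[[[0,0,-0.035],[0,0,0],1],[[0,0,-0.035],[0,0,0],1],[[0,0,-0.035],[0,0,0],1],[[0,0,-0.035],[0,0,0],1],[[0,0,-0.025],[0,0,0],1],[[0,0,-0.014],[0,0,0],1],[[0,0,0],[0,0,0],1],[[0,0,0],[0,0,0],-1],[[0,0,0],[0,0,0],-1],[[0,0,0],[0,0,0],-1],[[0,0,0],[0,0,0],-1],[[0,0,0],[0,0,0],-1]]'; python3 -m crank '[[[0,0,0],[0,0,0],-1],[[0,0,0],[0,0,0],-1],[[0,0,0.01],[0,0,0],-1],[[0,0,0.03],[0,0,0],-1],[[0,0,0.04],[0,0,0],-1],[[0,0,0.04],[0,0,0],-1],[[0,0,0.03],[0,0,0],-1],[[0,0,0],[0,0,0],-1],[[0,0,0],[0,0,0],-1]]'
```

```text
clock: 23.7
tool_pos: [0.5965, -0.2516, 0.0213]
orientation: [-179.9, -0.0, -89.7]
force: [-0.2, 1.0, 2.6]
opening: 0.0554
gripper_force: 30.0
clock: 24.6
tool_pos: [0.5958, -0.2512, 0.1711]
orientation: [-179.9, 0.0, -89.7]
force: [-0.7, 0.3, -2.1]
opening: 0.0553
gripper_force: 30.0
```

```bash
python3 -m crank '[[[-0.0068,0.0388,0],[0,0,0],-1],[[-0.0068,0.0388,0],[0,0,0],-1],[[-0.0068,0.0388,0],[0,0,0],-1],[[-0.0068,0.0388,0],[0,0,0],-1],[[-0.0068,0.0388,0],[0,0,0],-1],[[-0.0068,0.0388,0],[0,0,0],-1],[[-0.0068,0.0388,0],[0,0,0],-1],[[-0.0068,0.0388,0],[0,0,0],-1],[[-0.0068,0.0388,0],[0,0,0],-1],[[-0.0068,0.0388,0],[0,0,0],-1],[[-0.0068,0.0388,0],[0,0,0],-1],[[-0.0068,0.0388,0],[0,0,0],-1]]'; python3 -m crank '[[[-0.0067,0.0388,0],[0,0,0],-1],[[-0.0067,0.0388,0],[0,0,0],-1],[[-0.0067,0.0388,0],[0,0,0],-1],[[-0.0067,0.0388,0],[0,0,0],-1],[[-0.0067,0.0388,0],[0,0,0],-1],[[0,0,0],[0,0,0],-1],[[0,0,0],[0,0,0],-1]]'; python3 -m crank '[[[0,0,-0.035],[0,0,0],-1],[[0,0,-0.035],[0,0,0],-1],[[0,0,-0.035],[0,0,0],-1],[[0,0,-0.02],[0,0,0],-1],[[0,0,0],[0,0,0],-1],[[0,0,0],[0,0,0],-1]]'
```

```text
clock: 25.8
tool_pos: [0.5128, 0.215, 0.1687]
orientation: [179.8, -0.1, -89.7]
force: [0.5, 0.2, -0.6]
opening: 0.0552
gripper_force: 30.0
clock: 26.5
tool_pos: [0.4796, 0.4081, 0.1681]
orientation: [179.9, -0.2, -89.6]
force: [-0.4, -0.4, -0.6]
opening: 0.055
gripper_force: 30.0
clock: 27.1
tool_pos: [0.4811, 0.4072, 0.0453]
orientation: [180.0, -0.1, -89.7]
force: [0.2, -0.2, -0.4]
opening: 0.0551
gripper_force: 30.0
```

Contact is expected at z ≈ 0.025.

```bash
python3 -m crank '[[[0,0,-0.01],[0,0,0],-1],[[0,0,-0.008],[0,0,0],-1],[[0,0,0],[0,0,0],-1],[[0,0,-0.001],[0,0,0],-1],[[0,0,0],[0,0,0],-1]]';python3 -m crank '[[[0,0,-0.001],[0,0,0],-1],[[0,0,0],[0,0,0],-1],[[0,0,0],[0,0,0],-1]]'
```

```text
clock: 27.6
tool_pos: [0.4809, 0.4084, 0.0266]
orientation: [-180.0, 0.0, -89.7]
force: [0.3, 0.2, -1.0]
opening: 0.0548
gripper_force: 30.0
clock: 27.9
tool_pos: [0.4808, 0.4082, 0.0255]
orientation: [-180.0, 0.0, -89.7]
force: [-0.2, 0.5, -1.5]
opening: 0.0553
gripper_force: 30.0
```

```bash
python3 -m crank '[[[0,0,-0.0007],[0,0,0],-1],[[0,0,0],[0,0,0],-1],[[0,0,0],[0,0,0],-1]]'
```

```text
clock: 28.2
tool_pos: [0.4809, 0.4083, 0.0253]
orientation: [-180.0, 0.0, -89.7]
force: [-2.5, -1.2, 5.4]
opening: 0.0554
gripper_force: 30.0
```

Contact. Release, lift away to the left, and check everything.

```bash
python3 -m crank '[[[0,0,0],[0,0,0],1],[[0,0,0],[0,0,0],1],[[0,0,0],[0,0,0],1],[[0,0,0],[0,0,0],1],[[0,0,0],[0,0,0],1],[[0,0,0.02],[0,0,0],1],[[0,0,0.04],[0,0,0],1],[[0,0,0.04],[0,0,0],1],[[0,0,0.04],[0,0,0],1],[[0,0,0.04],[0,0,0],1]]'; python3 -m crank '[[[-0.03,0.035,0],[0,0,0],1],[[-0.03,0.035,0],[0,0,0],1],[[-0.03,0.035,0],[0,0,0],1],[[-0.03,0.035,0],[0,0,0],1],[[-0.03,0.035,0],[0,0,0],1],[[-0.03,0.035,0],[0,0,0],1],[[0,0,0],[0,0,0],1],[[0,0,0],[0,0,0],1]]'; python3 - <<'E'
from plant import imaging
import cv2
p,d=imaging.snapshot("top"); cv2.imwrite("pics/t7.png",cv2.resize(p[140:280,160:440],None,fx=2.85,fy=2.85,interpolation=2))
p,d=imaging.snapshot("side"); cv2.imwrite("pics/s7.png",cv2.resize(p[110:310,230:430],None,fx=3,fy=3,interpolation=2))
E
```

```text
clock: 29.2
tool_pos: [0.4807, 0.408, 0.2063]
orientation: [180.0, 0.0, -89.7]
force: [0.5, 0.2, 0.1]
opening: 0.0875
gripper_force: 0.0
clock: 30.0
tool_pos: [0.2996, 0.6189, 0.204]
orientation: [180.0, -0.1, -89.6]
force: [-0.4, -0.6, -0.7]
opening: 0.0878
gripper_force: 0.0
```

View pics/t7.png

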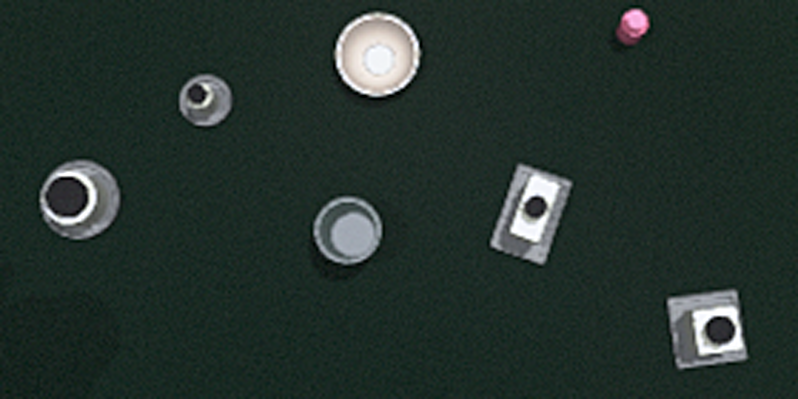

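View pics/s7.png

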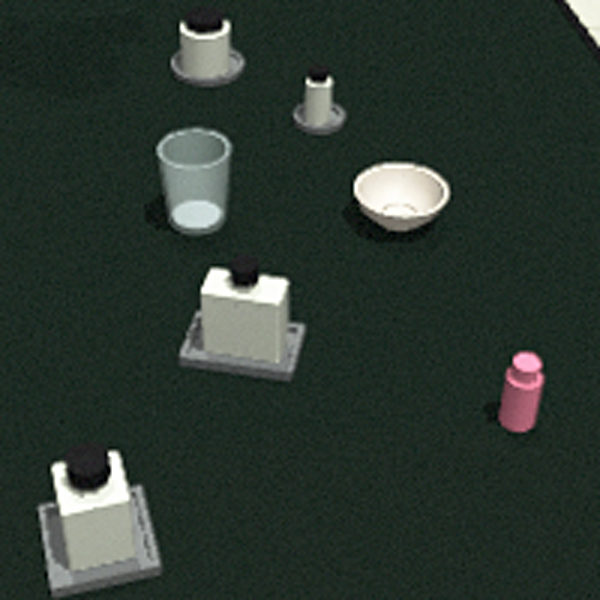

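Both views show all four containers upright inside their trays. The caps in the top crop are at (70,197), (197,93), (536,206) and (720,330). I'll do a quick numeric check, then hand in if it's good.

```bash
python3 - <<'E'
from h import *
from plant import close_job
ok=True
for n,(x,y),z,t in [("jar",(70,197),.07,(.4811,.4075)),("vial",(197,93),.066,(.5916,.2763)),("ob",(536,206),.092,(.472,-.0805)),("sq",(720,330),.088,(.3514,-.2697))]:
    q=ray("top",(160+x/2.85-.3,140+y/2.85-.3),z); e=np.hypot(*(q[:2]-t)); ok&=e<.008; print(n,q.round(4),e.round(4))
if ok: print(close_job())
E
```

```text
jar [0.4785 0.4002 0.07  ] 0.0078
vial [0.5898 0.274  0.066 ] 0.0029
ob [ 0.4738 -0.0806  0.092 ] 0.0018
sq [ 0.3507 -0.2682  0.088 ] 0.0017
the job is handed in; nothing more can be done
None
```

All four containers stand upright in their matching trays, with cap centres measured 2–8 mm from the tray centres (the jar is the furthest out; the limit is 14 mm); the beaker and dish show no visible shift, and the job was handed in at about 30 s, though no verdict came back.

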